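Seat a turned spindle in the V-blocks against the end stop and hold it down

TASK

Take the thicker of the two round wooden spindles from the wooden rest, lay it lengthwise in the pair of steel V-blocks and slide it along until its end touches the upright end stop. Press it firmly down so that it bears on both sloping sides of the V, and finish while still holding it pressed there with its end against the stop, ready for its other end to be centre-marked: do not let go. Leave the thinner spindle, the tin and the bottle stopper where they are.

Things in the scene. Friction and masses are not known exactly. Their poses are not given: they have to be found in the camera images.
- thick_spindle: the thicker round spindle, plain light wood cylinder, diameter 40 mm, length 150 mm, 0.09 to 0.18 kg, both ends alike. Origin at its middle on its axis, x along the axis (y, z turn as it rolls). Starts in one of the rest's two notches, axis along the rest's x and 37 mm above the bench, within 8 mm of the rest's middle; can be gripped from above across its diameter between the bars.
- thin_spindle: the thinner round spindle, same wood, diameter 26 mm, length 150 mm, origin at its middle, x along its axis; lies in the other notch of the rest. Stays there.
- rest: fixed wooden rest. Origin under its centre on the bench, z up. Two notched bars run along its y (176 mm long, 14 mm thick, up to 27 mm high) at x = -45 and +45 mm; shallow notches at y = -50 and +50 mm. Between the bars only a 7 mm high batten at y = 0 (24 mm wide) lies on the bench.
- v_fixture: fixed fixture: plywood base 210 x 106 mm, 12 mm thick, with two steel V-blocks in line. Origin on the bench below the middle between the blocks, z up, x along the V towards the end stop, y left. Blocks: x -62 to -32 and 32 to 62 mm, 77 mm wide, 52 mm high; between them a 64 mm gap, clear down to the base, takes fingers. The thick spindle, seated, has its axis at y = 0, 54.3 mm above the bench.
- left_flank: the two sloping steel faces (one on each block) on the +y side of the V; fixed; same origin and axes as v_fixture. The 90 degree V opens upward over y = 0; its root line is 26 mm and its edges are 52 mm above the bench, the edges 52 mm apart.
- right_flank: the two sloping faces (one on each block) on the -y side of the V; fixed; same origin and axes as v_fixture
- end_stop: fixed upright dark steel plate at the +x end of the fixture, 56 mm wide, top 70 mm above the bench; same origin and axes as v_fixture. Its stop face is at x = +75 mm, so the thick spindle touching it has its middle at x = 0.
- wax_tin: round flat tin, 77 mm across, 28 mm high, near the bench's front edge; origin under its centre. Bystander.
- bottle_stopper: dark turned wooden bottle stopper standing upright, 39 mm across, 80 mm high; origin under its centre. Bystander.
There are look-alikes about, which are no part of the job. Leave any green look-alike of the thick_spindle alone.

How it is judged:
At the end, for the whole second after the job is handed in: The thick spindle lies still in the V (axis within 2 mm of the middle plane, height within 2 mm of seated or pressed up to 2.8 mm lower, within 2 degrees of the V direction), its end within 2 mm of the stop, the fingers pressing it so that each side of the V carries more than 2 N (contact force between thick_spindle and left_flank above 2 N and contact force between thick_spindle and right_flank above 2 N and contact force between the fingers and thick_spindle above 2 N and x of thick_spindle in the frame of v_fixture between -0.002 and 0.002 m and y of thick_spindle in the frame of v_fixture between -0.002 and 0.002 m and z of thick_spindle in the frame of v_fixture between 0.0515 and 0.0563 m and angle between the x axis of thick_spindle and the x axis of v_fixture, either way round below 0.035 rad and linear speed of thick_spindle below 0.02 m/s); the arm keeps its last pose, push and grip.
It fails at once if the thin spindle is moved by more than 20 mm (distance of thin_spindle from where it was at the start of the episode above 0.02 m).
It fails at once if the tin is moved by more than 20 mm (distance of wax_tin from where it was at the start of the episode above 0.02 m).
It fails at once if the bottle stopper is moved by more than 20 mm (distance of bottle_stopper from where it was at the start of the episode above 0.02 m).
It also fails if it takes over 42 s, if anything falls off the work surface, if the arm or the gripper's body presses on something with over 40 N, if the wrist force passes 120 N, or if a joint passes its speed limit or range.

ROBOT

A 6-joint arm with a two-finger parallel gripper is mounted at the origin on a cart in front of the work surface, level with it; the furniture and walls round the work are solid. World frame = base frame: x ahead of the robot, y to its left, z up, the work surface at z = 0. Lengths are in m, angles in rad, forces in N, time in s.
With the tool pointing down it reaches from about 0.275 to 0.85 m from the base axis. Payload 19 kg.
Tool frame: the origin (TCP) lies between the finger pads; the fingertips stand robot.tip_reach ahead of it and the grasp point (between the pads) is the TCP (robot.tip_reach is the distance from the TCP to the fingertips, in m); y points along the fingers, x is the direction in which the jaws open and shut, and the axes are right-handed (so a half turn about y gives the same grasp; the last joint's range is limited). The gripper opens to 85 mm and grips with 20 to 120 N. Pads are 22 mm wide; open, the fingers measure 114 mm over their backs; the gripper's body (76 mm by 85 mm) begins 54 mm behind the grasp point. The pads swing forward as they close: fully open they stand 13 mm farther back than shut.
Start: joints at [-1.36, 0.15, 1.437, -0, 1.554, -0.134], TCP at [0.194, -0.541, 0.213] pointing down, gripper open.
Joint ranges: [-2.8, 2.8], [-0.68, 2.1], [0.12, 2.68], [-1.39, 4.53], [0.16, 2.79], [-2.81, 2.81]. Speed limits (rad/s): [1.89, 1.89, 2.22, 3.01, 3.01, 3.01].

INTERFACE

Orientations are given as a unit quaternion [x, y, z, w].
In Python, from station import robot gives the robot as it stands.
- The arm moves only by the tool move_arm, never from a script. Its argument "series" is a list of rows, each a list of 5 numbers: the shift along the world's x, y, z scaled (see below), then the turn about the world's z scaled (see below), then the closure, from -1 (fully open) to 1 (shut). In form: [[tx, ty, tz, turn, hand], ...]. A call has 1 to 5 rows; each row is the pose to reach, as a shift and turn from the pose commanded when the call began; what a row does not reach only later rows make up. The controller multiplies each number of a shift by 1000 mm and each number of a turn by 30 degrees. A row lasts 1/10 s, in which the tool goes at most 50 mm and 8.59 degrees, less where a joint would pass 70% of its speed; a pose out of reach is approached as far as the arm can. A call with a number of a shift or a turn outside -1 to 1 is refused whole. A call with a gripper value outside its range is refused whole. The fingers move at their own pace and stop on an object; "force" is the grip in N (left out, the last holds). Time passes only in rows, so rows that repeat a pose let the fingers close. It gives the time, the measured TCP pose, the force and the opening at its end, in the units of the state.
- robot.state(): the state, without advancing time (a new reading comes with each control period).
- robot.capture(name): name is "side" or "top" or "wrist"; returns the picture (480x640x3 uint8, red, green, blue); there is no depth.
- robot.camera_params(name): a dict with "camera_matrix" (3x3 intrinsics, pixels), "R" (3x3) and "t" (3): a world point X has camera coordinates R X + t. Camera axes: x right, y down, z forward; pixel columns grow to the right and rows downward; lengths in m; the calibration is good to about 2 mm. A picture is of the moment at which its call begins: read the wrist's pose just before it. camera_params takes no time and is no camera call; for the wrist camera it gives the pose at the moment of the call.
- robot.sign_off(): hands the job in, once; it reports no verdict.
Trained networks look in the newest picture that a camera, given by its name, has taken for a name from the list of things; names that differ only in an ending like _2 or _b are one class to them, and where a whole thing is asked for, a point or a joint stands for the part that bears it (a point fixed in the world has none). Each returns a list of dicts, best first, with "score" (0 to 1); they miss things now and then, are a little off and sometimes report something else, mostly with a low value. They report only what shows in the picture. A call takes as long as a camera call. They do not tell look-alikes from the thing itself.
- robot.outline_of(camera, query): "mask" (480x640 bool, what is visible of it).
- robot.place_of(camera, query): "position" ([x, y, z] in m, in world coordinates, good to about 4 mm: a listed point, or the origin of a listed thing).
The state is a dict: "time": time; "joint_pos": joint angles; "qd": joint speeds; "tau": joint torques, N m; "tool_pos": TCP position; "tool_rot": TCP orientation; "wrist_force": force on the tool from outside, world axes, zero at the start; "ft_torque": the same for the moment, N m; "opening": opening from 0.0 (shut) to 1.0 (fully open).
Only numpy, scipy, OpenCV 4.12 (cv2) and the standard library are available. Lean on these libraries where they do the work, as an engineer would, in place of code of your own. Each camera call takes 0.05 s, during which the arm holds its last target.

## Working session

There is one attempt and no reset: what is moved stays moved. The work goes in short steps, Python scripts to look and compute and a tool call to move; the robot and the scene stay as the last step left them, time stands still between calls to the robot, and variables do not carry over. Pictures are saved under pics/ and viewed, and the job is handed in when it is done.

Besides the shell and the picture viewer there is one more tool, called after "Emit:" by a JSON object that holds its "name" and its "arguments". move_arm: Moves the arm, as the interface text tells. Shifts and turns lie within -1 to 1; 1 stands for 1000 mm of shift or 30 degrees of turn. Its arguments: {"type":"object","properties":{"series":{"type":"array","items":{"type":"array","items":{"type":"number","minimum":-1,"maximum":1}}},"force":{"type":"number"}},"required":["series"]}

```bash
mkdir -p pics; ls; python3 - <<'E'
from station import robot
import cv2
print(robot.state()); print(robot.tip_reach)
for c in ("top","side"):
    im=robot.capture(c); cv2.imwrite(f"pics/{c}0.png",im[:,:,::-1])
    for q in ("thick_spindle","thin_spindle","rest","v_fixture","end_stop","wax_tin","bottle_stopper"):
        print(c,q,[(p['score'],p['position']) for p in robot.place_of(c,q)][:4])
    print({k:v for k,v in robot.camera_params(c).items()})
print(robot.state()['time'])
E
```

```text
pics
{'time': 0.0, 'joint_pos': array([-1.35995528e+00,  1.50994413e-01,  1.43799133e+00,  7.08869852e-06,
        1.55379561e+00, -1.33976166e-01]), 'qd': array([ 1.25642355e-03, -5.11948819e-04,  5.35728391e-05, -4.27142380e-04,
       -1.02601792e-03,  7.81794523e-04]), 'tau': array([ 9.38263474e-04, -7.13040018e+01, -5.70875287e+01, -5.18438003e-05,
        8.79292726e-03,  1.50322148e-04]), 'tool_pos': array([ 0.19430772, -0.54090744,  0.21269044]), 'tool_rot': array([-0.57807758,  0.40711597, -0.40650263,  0.57865232]), 'wrist_force': array([-0.51479761, -0.19127064, -0.31625911]), 'ft_torque': array([-0.01889243, -0.05134069,  0.00505109]), 'opening': 0.9979122407995815}
0.019
top thick_spindle [(0.79, [0.5114, 0.2831, 0.0313]), (0.79, [0.6998, 0.1544, 0.021])]
top thin_spindle [(0.92, [0.5101, 0.1804, 0.0302]), (0.33, [0.6662, 0.0204, -0.0005])]
top rest [(0.66, [0.5178, 0.2362, 0.001])]
top v_fixture [(0.88, [0.4736, -0.1419, 0.0031]), (0.68, [0.5102, 0.1811, 0.0284])]
top end_stop []
top wax_tin [(0.61, [0.3662, -0.018, -0.0017]), (0.53, [0.6663, 0.0212, 0.0002])]
top bottl
[... 460 characters left out ...]
83, 0.0168]), (0.6, [0.5091, 0.2867, 0.0369]), (0.41, [0.5116, 0.1824, 0.0315])]
side thin_spindle [(0.93, [0.5101, 0.1807, 0.0312])]
side rest []
side v_fixture [(0.97, [0.4694, -0.1415, 0.0021])]
side end_stop []
side wax_tin [(0.95, [0.3637, -0.017, -0.0042])]
side bottle_stopper [(0.84, [0.6636, 0.0204, -0.0044])]
{'camera_matrix': array([[505.22220843,   0.        , 323.97142836],
       [  0.        , 505.22220843, 251.40230875],
       [  0.        ,   0.        ,   1.        ]]), 'R': array([[ 0.99983035,  0.00354701, -0.01807436],
       [-0.0149311 , -0.41851869, -0.90808544],
       [-0.01078544,  0.90820126, -0.41839473]]), 't': array([-0.51465842,  0.07037316,  0.83559899])}
0.8
```

View pics/top0.png

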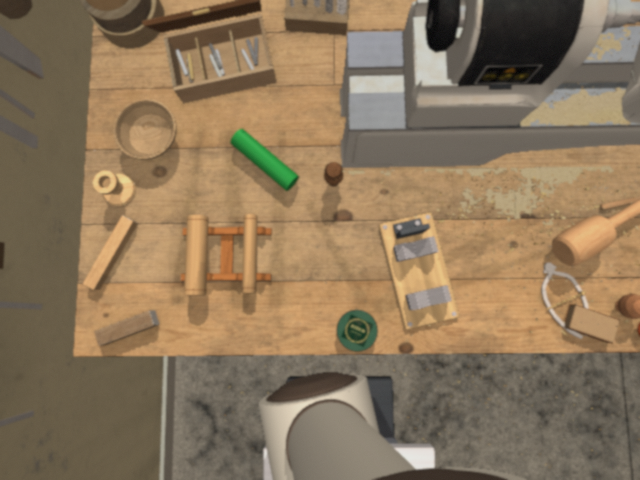

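View pics/side0.png

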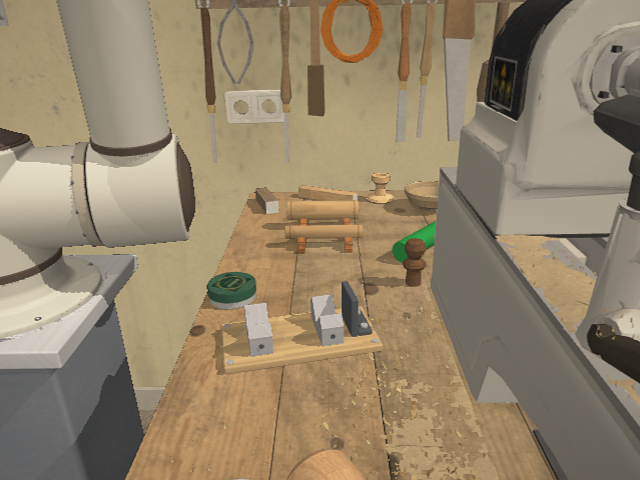

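Thick-spindle candidates in the top image are the plain thick one at (197,255), the green look-alike at (264,159) and the thin one at (250,254). I choose (197,255), which is plain wood, in the rest and the thicker of the pair. Next are close crops to check that and to measure.

```bash
cat > h.py <<'E'
import numpy as np, cv2
from station import robot
def ray(c,uv,z,P=None):
    P=P or robot.camera_params(c); K,R,t=P['camera_matrix'],P['R'],P['t']
    d=R.T@np.linalg.solve(K,[uv[0],uv[1],1.]); o=-R.T@t
    return o+d*(z-o[2])/d[2]
def proj(c,X,P=None):
    P=P or robot.camera_params(c); X=np.atleast_2d(X)
    r,_=cv2.Rodrigues(P['R']); return cv2.projectPoints(X.astype(float),r,P['t'],P['camera_matrix'],None)[0][:,0]
E
python3 - <<'E'
from h import *
a=cv2.imread("pics/top0.png"); s=cv2.imread("pics/side0.png")
cr=lambda i,x,y,w,h,f: cv2.resize(i[y:y+h,x:x+w],(w*f,h*f),interpolation=cv2.INTER_CUBIC)
cv2.imwrite("pics/c1.png",np.hstack([cr(a,170,195,110,110,4),cr(a,370,205,90,110+0,4)]))
cv2.imwrite("pics/c2.png",cr(s,210,185,180,190,3))
# outlines
for q,z in (("thick_spindle",0.037),("thin_spindle",.031)):
    for o in robot.outline_of("top",q):
        m=o['mask']; r=cv2.minAreaRect(np.argwhere(m)[:,::-1].astype(np.float32))
        b=cv2.boxPoints(r); W=np.array([ray("top",p,z)[:2] for p in b])
        print(q,o['score'],r, W.mean(0), np.linalg.norm(W[1]-W[0]),np.linalg.norm(W[2]-W[1]),np.degrees(np.arctan2(*(W[1]-W[0])[::-1])))
E
```

```text
thick_spindle 0.71 ((264.3095703125, 159.44491577148438), (79.63129425048828, 20.088987350463867), 40.10091018676758) [0.69625065 0.15578977] 0.039933727271309755 0.1597851823399224 -38.91605824182204
thick_spindle 0.59 ((196.663330078125, 254.96661376953125), (22.46797752380371, 78.2755355834961), 1.432096242904663) [0.51081566 0.28305821] 0.14972769485122814 0.04350361595313991 0.23957925862771975
thin_spindle 0.94 ((249.8873748779297, 253.01809692382812), (13.36456298828125, 78.14698028564453), 1.1691392660140991) [0.51405362 0.18258597] 0.1502942540984684 0.02593336888898557 -0.4556571767623417
```

View pics/c1.png

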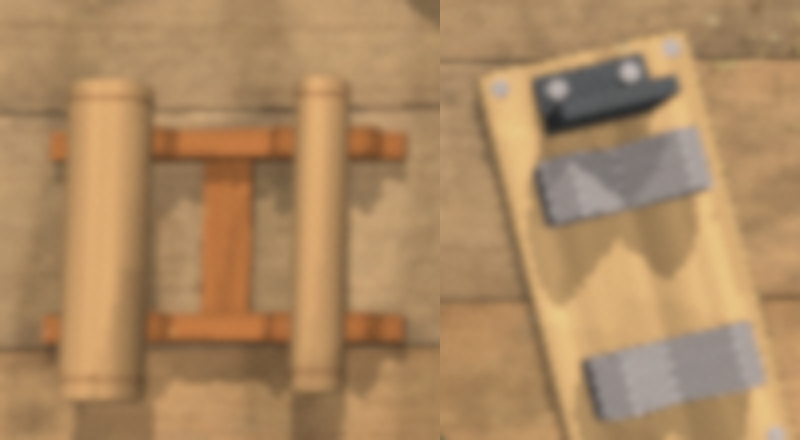

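View pics/c2.png

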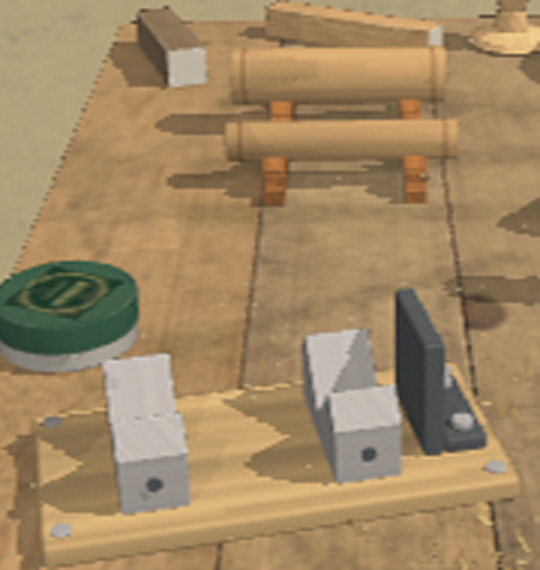

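Crop check: the chosen piece is plain light wood, clearly thicker than its neighbour, and lies in the left notch, with its axis almost along world x. Next I fit the fixture pose.

```bash
cat > fit.py <<'E'
from h import *
from scipy.optimize import minimize
def box(x0,x1,y0,y1,z0,z1): return np.array([[x,y,z] for x in(x0,x1) for y in(y0,y1) for z in(z0,z1)])
B=[box(-.105,.105,-.053,.053,0,.012),box(-.062,-.032,-.0385,.0385,.012,.052),box(.032,.062,-.0385,.0385,.012,.052),box(.075,.081,-.028,.028,.012,.070)]
def T(p,X):
    c,s=np.cos(p[2]),np.sin(p[2]); return X@np.array([[c,s,0],[-s,c,0],[0,0,1]])+[p[0],p[1],0]
PC={c:robot.camera_params(c) for c in("top","side")}
def ren(p,c):
    m=np.zeros((480*4,640*4),np.uint8)
    for b in B:
        h=cv2.convexHull((proj(c,T(p,b),PC[c])*4+1.5).astype(np.float32)); cv2.fillConvexPoly(m,np.round(h).astype(int),1)
    return cv2.resize(m*255,(640,480),interpolation=cv2.INTER_AREA)/255.
M={}
for c in PC:
    o=robot.outline_of(c,"v_fixture"); print(c,[(x['score'],x['mask'].sum()) for x in o]); M[c]=o[0]['mask'].astype(float)
def cost(q,cs): 
    p=[q[0],q[1],q[2]/3]
    return sum(np.abs(ren(p,c)-M[c]).sum()/M[c].sum() for c in cs)
P0=[.472,-.1415,np.radians(15)*3]
for cs in (["top"],["side"],["top","side"]):
    best=minimize(cost,P0,args=(cs,),method="Nelder-Mead",options=dict(initial_simplex=np.array(P0)+np.array([[0,0,0],[.008,0,0],[0,.008,0],[0,0,.1]]),xatol=1e-4,fatol=1e-5))
    p=[best.x[0],best.x[1],best.x[2]/3]; print(cs,best.fun,p[:2],np.degrees(p[2]))
for c in PC:
    im=cv2.imread(f"pics/{c}0.png"); f=5
    x,y,w,h=(370,205,95,130) if c=="top" else (215,275,175,100)
    f=4
    I=cv2.resize(im[y:y+h,x:x+w],None,fx=f,fy=f,interpolation=cv2.INTER_CUBIC)
    for b in B:
        q=(proj(c,T(p,b),PC[c])+.5-[x,y])*f
        for i in range(8):
            for j in range(i):
                if bin(i^j).count("1")==1: cv2.line(I,tuple(int(v) for v in q[i]),tuple(int(v) for v in q[j]),(0,0,255),1)
    cv2.imwrite(f"pics/fit_{c}.png",I)
print(robot.state()['time'])
E
python3 fit.py
```

```text
top [(0.83, np.int64(6116)), (0.42, np.int64(1071))]
side [(0.71, np.int64(8671))]
['top'] 0.025011220969748265 [np.float64(0.4792977487212575), np.float64(-0.14132282291314952)] 12.431405423181076
['side'] 0.10459159560491249 [np.float64(0.47628536406866556), np.float64(-0.1421650727507558)] 14.326687581604654
['top', 'side'] 0.1374047935740217 [np.float64(0.4782953047400861), np.float64(-0.14129712718294332)] 12.79708175984334
1.0
```

View pics/fit_top.png

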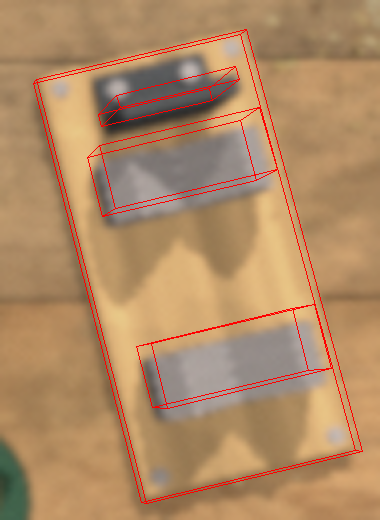

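View pics/fit_side.png

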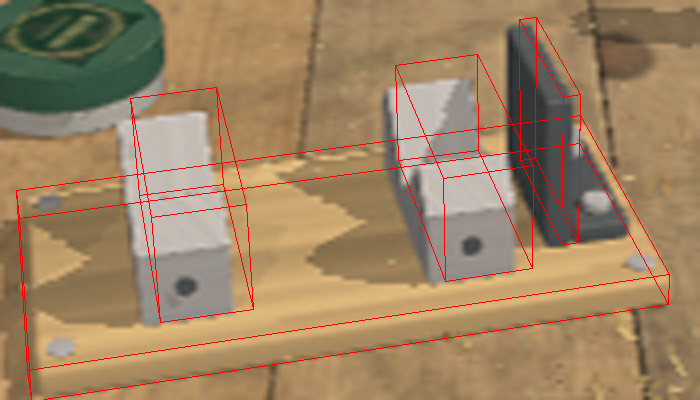

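```bash
cat > fit2.py <<'E'
from h import *
from scipy.optimize import least_squares
PC={c:robot.camera_params(c) for c in("top","side")}
S=[((.032,-.0385,.037),(429,213)),((.062,-.0385,.037),(514,200)),((.032,-.0385,.012),(436,283)),((.062,-.0385,.012),(514,270)),
((.032,.026,.052),(388,90)),((.062,.026,.052),(470,80)),((-.062,-.0385,.012),(143,325)),((-.032,-.0385,.012),(232,312)),
((-.062,-.0385,.037),(136,257)),((-.032,-.0385,.037),(229,246)),((-.062,.026,.052),(120,122)),((-.032,.026,.052),(207,113))]
def T(p,X):
    c,s=np.cos(p[2]),np.sin(p[2]); return X@np.array([[c,s,0],[-s,c,0],[0,0,1]])+[p[0],p[1],0]
X=np.array([a for a,_ in S]); U=np.array([b for _,b in S])/4+[214.5,274.5]
f=lambda p:(proj("side",T(p,X),PC["side"])-U).ravel()
r=least_squares(f,[.475,-.141,.22],loss="soft_l1"); p=r.x; print(p[:2],np.degrees(p[2])); print(np.round(f(p).reshape(-1,2),1).tolist())
def prof(x): return np.array([[x,-.0385,.012],[x,-.0385,.037],[x,-.026,.052],[x,0,.026],[x,.026,.052],[x,.0385,.037],[x,.0385,.012]])
L=[prof(x) for x in(-.062,-.032,.032,.062)]+[np.array([[.075,-.028,.012],[.075,-.028,.07],[.075,.028,.07],[.075,.028,.012]])]
for c in PC:
    im=cv2.imread(f"pics/{c}0.png"); x,y,w,h=(370,205,95,100) if c=="top" else (215,275,175,100)
    k=8 if c=="top" else 4.5
    I=cv2.resize(im[y:y+h,x:x+w],None,fx=k,fy=k,interpolation=cv2.INTER_CUBIC)[:600]
    for l in L:
        q=(proj(c,T(p,l),PC[c])+.5-[x,y])*k; cv2.polylines(I,[np.int32(q)],False,(0,0,255),1)
    cv2.imwrite(f"pics/fit2_{c}.png",I)
E
python3 fit2.py
```

```text
[ 0.47279862 -0.14247804] 12.649801782130492
[[-0.5, 1.7], [0.6, 1.8], [-1.9, 0.1], [0.6, 0.2], [-0.2, -1.5], [0.1, -1.6], [-0.0, -0.0], [0.9, -0.2], [0.2, 0.7], [0.5, 0.2], [-0.6, -1.1], [-0.5, -1.6]]
```

View pics/fit2_top.png

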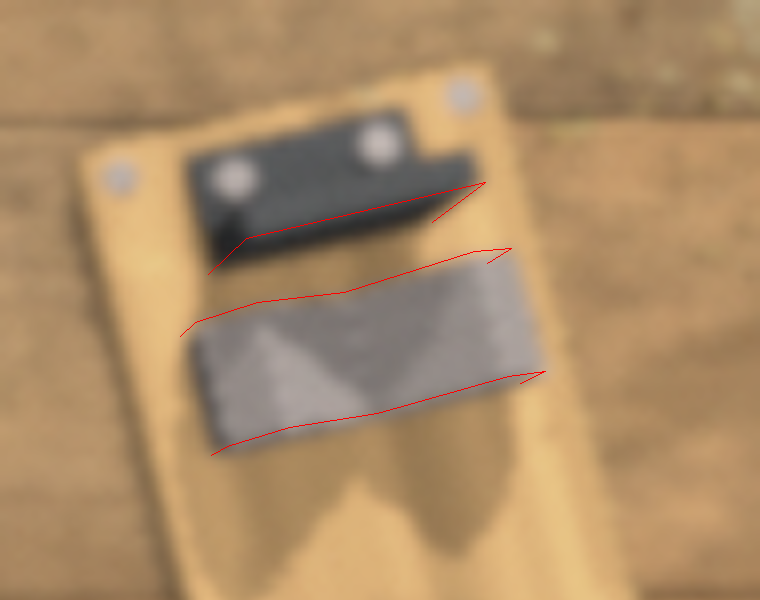

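View pics/fit2_side.png

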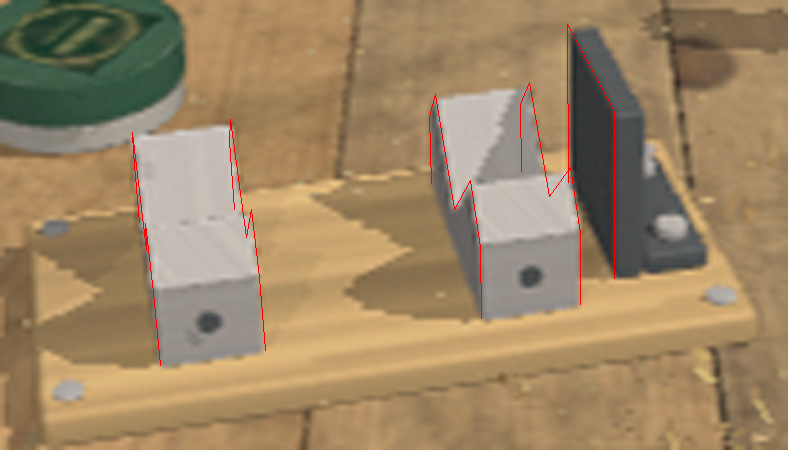

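```bash
python3 - <<'E'
from h import *
from scipy.spatial.transform import Rotation as R
s=robot.state(); M=R.from_quat(s['tool_rot']).as_matrix(); print(M.round(3)); print(np.degrees(np.arctan2(M[1,0],M[0,0])),s['time'],s['tool_pos'])
E
```

```text
[[ 0.338 -0.     0.941]
 [-0.941  0.     0.338]
 [-0.    -1.    -0.   ]]
-70.2475624203294 1.0 [ 0.19430775 -0.54113976  0.21328197]
```

Emit:
{"name": "move_arm", "arguments": {"series": [[0.018,0.046,0,-0.132,-1],[0.036,0.092,0,-0.264,-1],[0.054,0.138,0,-0.396,-1],[0.072,0.184,0,-0.528,-1],[0.09,0.23,0,-0.658,-1]], "force": 60}}

```text
time: 1.5
tool_pos: [0.2845, -0.3093, 0.2133]
tool_rot: [0.499, -0.501, 0.501, -0.499]
wrist_force: [1.3, 0.3, 0.2]
opening: 1.0
```

Emit:
{"name": "move_arm", "arguments": {"series": [[0.018,0.046,0,0,-1],[0.036,0.092,0,0,-1],[0.054,0.138,0,0,-1],[0.072,0.184,0,0,-1],[0.09,0.23,0,0,-1]]}}

```text
time: 2.0
tool_pos: [0.3745, -0.0792, 0.2137]
tool_rot: [0.5, -0.5, 0.5, -0.5]
wrist_force: [1.6, 0.0, -0.2]
opening: 1.002
```

Emit:
{"name": "move_arm", "arguments": {"series": [[0.018,0.046,0,0,-1],[0.036,0.092,0,0,-1],[0.054,0.138,0,0,-1],[0.072,0.184,0,0,-1],[0.09,0.23,0,0,-1]]}}

```text
time: 2.5
tool_pos: [0.4646, 0.1512, 0.2135]
tool_rot: [-0.5, 0.5, -0.5, 0.5]
wrist_force: [1.4, -0.1, -0.3]
opening: 0.999
```

Emit:
{"name": "move_arm", "arguments": {"series": [[0.016,0.045,0,0,-1],[0.032,0.09,0,0,-1],[0.046,0.132,0,0,-1],[0.046,0.132,0,0,-1]]}}

```text
time: 2.9
tool_pos: [0.5108, 0.2849, 0.2121]
tool_rot: [0.501, -0.5, 0.499, -0.501]
wrist_force: [0.1, -0.3, 0.1]
opening: 0.999
```

```bash
python3 - <<'E'
from h import *
P=robot.camera_params("wrist"); im=robot.capture("wrist"); cv2.imwrite("pics/w1.png",im[:,:,::-1]); print(robot.state()['tool_pos'], robot.state()['time'])
for q,z in (("thick_spindle",0.037),("thin_spindle",.031)):
    print([(x['score'],x['position']) for x in robot.place_of("wrist",q)])
    for o in robot.outline_of("wrist",q):
        m=o['mask']; r=cv2.minAreaRect(np.argwhere(m)[:,::-1].astype(np.float32))
        b=cv2.boxPoints(r); W=np.array([ray("wrist",p,z,P)[:2] for p in b])
        print(q,o['score'],r, W.mean(0), np.linalg.norm(W[1]-W[0]),np.linalg.norm(W[2]-W[1]),np.degrees(np.arctan2(*(W[1]-W[0])[::-1])))
E
```

```text
[0.51031024 0.28285725 0.21226507] 2.95
[(0.84, [0.5104, 0.2816, 0.0339])]
thick_spindle 0.88 ((328.5, 209.5), (195.0, 53.0), 90.0) [0.50764588 0.28262578] 0.039844004303874254 0.15887872107674747 -89.78755272992683
thick_spindle 0.73 ((553.5, 20.5), (41.0, 87.0), 90.0) [0.65001993 0.123008  ] 0.06127282192338964 0.026938338107580527 -89.80066985504878
[(0.97, [0.514, 0.1819, 0.0271])]
thin_spindle 0.57 ((451.1300964355469, 201.52618408203125), (34.51297378540039, 188.3564453125), 5.042450904846191) [0.51373958 0.18359833] 0.15368648767256918 0.026499803627839612 -0.951540738099779
```

View pics/w1.png

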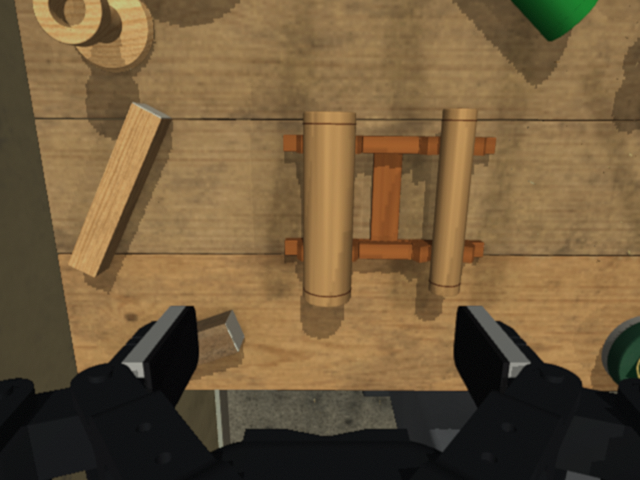

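The wrist view confirms the plain thick spindle at (328,208), with the thin one at (452,200) and the grip gap clear. I descend and grip.

Emit:
{"name": "move_arm", "arguments": {"series": [[0,-0.001,-0.045,0,-1],[0,-0.001,-0.09,0,-1],[0,-0.001,-0.135,0,-1],[0,-0.001,-0.16,0,-1],[0,-0.001,-0.174,0,-1]]}}

```text
time: 3.65
tool_pos: [0.5095, 0.2785, 0.0375]
tool_rot: [-0.5, 0.501, -0.5, 0.499]
wrist_force: [-0.4, 0.4, 1.1]
opening: 1.002
```

Emit:
{"name": "move_arm", "arguments": {"series": [[0,0,0,0,-0.2],[0,0,0,0,0.1],[0,0,0,0,0.5],[0,0,0,0,1],[0,0,0,0,1]]}}

```text
time: 4.15
tool_pos: [0.5106, 0.28, 0.0401]
tool_rot: [-0.5, 0.5, -0.5, 0.5]
wrist_force: [0.4, -1.1, -0.2]
opening: 0.143
```

Emit:
{"name": "move_arm", "arguments": {"series": [[0,0,0,0,1],[0,0,0,0,1],[0,0,0,0,1],[0,0,0,0,1]]}}

```text
time: 4.55
tool_pos: [0.5103, 0.2799, 0.0392]
tool_rot: [0.5, -0.5, 0.5, -0.5]
wrist_force: [0.1, -0.4, -0.6]
opening: 0.002
```

The opening reads shut, so the grasp missed. I look again.

```bash
python3 - <<'E'
from h import *
t=robot.capture("top");s=robot.capture("side");w=robot.capture("wrist")
cr=lambda i,x,y,w,h,f: cv2.resize(i[y:y+h,x:x+w],(w*f,h*f),interpolation=cv2.INTER_CUBIC)
cv2.imwrite("pics/m1.png",np.hstack([cr(t,140,180,150,150,3)])[:,:,::-1])
cv2.imwrite("pics/m2.png",cr(s,200,130,200,150,4)[:,:,::-1]); cv2.imwrite("pics/m3.png",w[:,:,::-1])
print(robot.state())
E
```

```text
{'time': 4.7, 'joint_pos': array([3.69230186e-01, 2.82380123e-01, 1.64307950e+00, 1.01549336e-04,
       1.21618063e+00, 1.93973537e+00]), 'qd': array([ 0.00018028, -0.00104671,  0.00122781,  0.00059854,  0.00031242,
        0.001564  ]), 'tau': array([ 6.89085908e-03, -7.72170711e+01, -5.08709228e+01,  1.19775617e-03,
        1.43040637e-03, -5.60286674e-05]), 'tool_pos': array([0.51030092, 0.27985984, 0.0392256 ]), 'tool_rot': array([ 0.50006574, -0.49997362,  0.49989843, -0.50006219]), 'wrist_force': array([-0.62217359,  1.12445834,  0.76176745]), 'ft_torque': array([ 0.05449946,  0.03471279, -0.05008735]), 'opening': 0.005440916777610535}
```

View pics/m1.png

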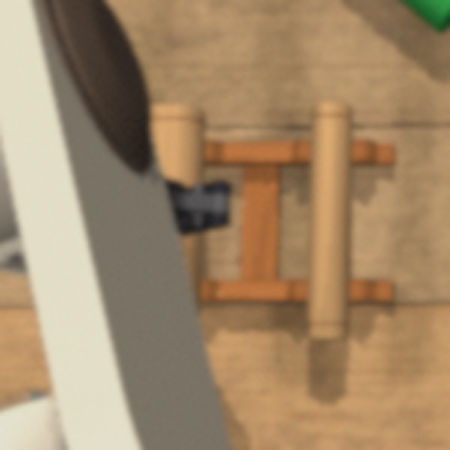

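View pics/m2.png

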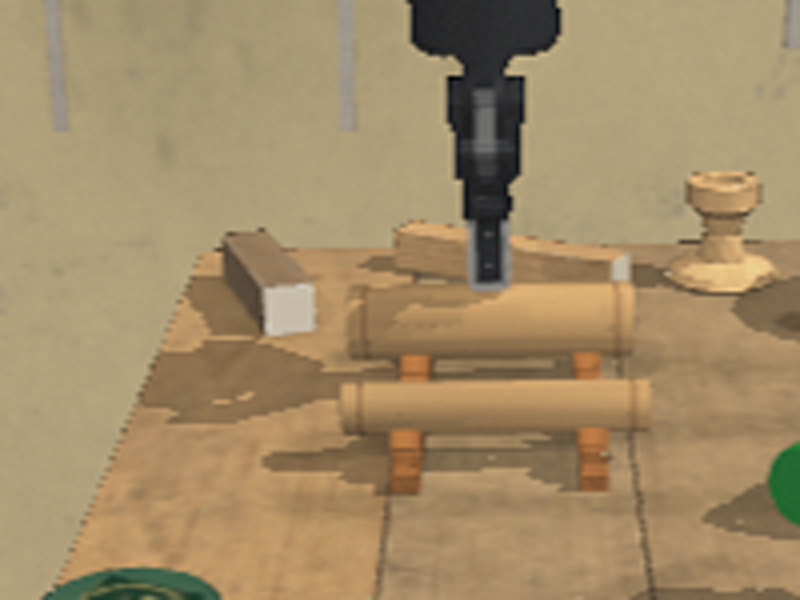

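View pics/m3.png

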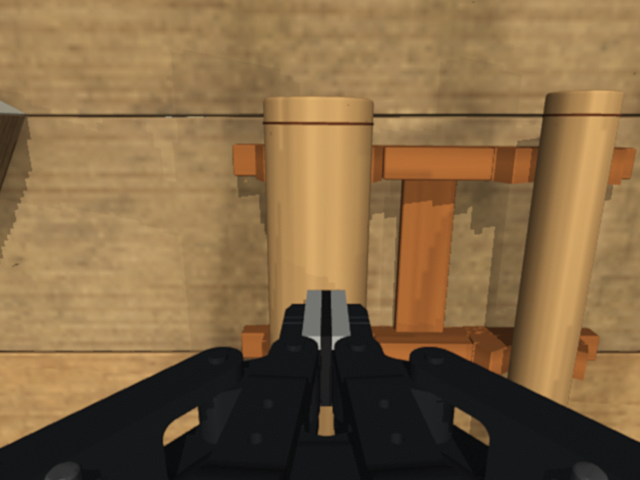

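```bash
python3 - <<'E'
from h import *
for y in (.2799,):
  for z in (0.0,.02,.04,.06,.08): print(z,proj("side",[.5103,y,z]),proj("top",[.5103,y,z]))
for c in("top","side"):
    print([(x['score'],x['position']) for x in robot.place_of(c,"thick_spindle")])
print(proj("side",[[.435,.284,.037],[.585,.284,.037],[.51,.284,.057]]))
print(robot.state()['time'])
E
```

```text
0.0 [[322.36290662 226.05987858]] [[203.60979247 256.77002903]]
0.02 [[322.18065428 217.33464845]] [[200.80172453 255.71154862]]
0.04 [[321.99554485 208.47263638]] [[197.86341301 254.60397386]]
0.06 [[321.8075106  199.47060053]] [[194.78558136 253.44380802]]
0.08 [[321.61648166 190.32519582]] [[191.55805063 252.22721422]]
[(0.63, [0.5141, 0.2851, 0.036])]
[(0.92, [0.7018, 0.1571, 0.019]), (0.56, [0.5081, 0.2815, 0.0379])]
[[286.60132473 209.70807166]
 [357.2436018  208.58934459]
 [321.7078862  200.19455737]]
4.8
```

```bash
python3 - <<'E'
from h import *
from scipy.spatial.transform import Rotation as R
P=robot.camera_params("wrist"); s=robot.state()
C=-P['R'].T@P['t']; print("cam",C,"tcp",s['tool_pos'],"axis",P['R'][2])
for z in (.037,): print(proj("wrist",[[.585,.264,z],[.585,.304,z],[.585,.2835,.057],[.51,.18,.031],[.51,.2835,.057]],P))
print("tcp/tip px",proj("wrist",[s['tool_pos'],s['tool_pos']-[0,0,.019]],P))
print(P['camera_matrix'])
E
```

```text
cam [0.57908277 0.27950786 0.20058668] tcp [0.51032454 0.27987688 0.03925743] axis [-2.64049616e-01  4.15424493e-04 -9.64509008e-01]
[[368.58554239 105.88255741]
 [258.80180031 105.84132353]
 [313.52067605 103.48974325]
 [560.65191269 291.75033638]
 [314.99136331 318.64010746]]
tcp/tip px [[325.01193783 298.61476169]
 [325.10729794 281.8322627 ]]
[[428.76620912   0.         325.77400551]
 [  0.         428.76620912 240.08641121]
 [  0.           0.           1.        ]]
```

The spindle is undisturbed. In the side view the shut fingertips end at about z=0.055 (row 202), although the reported TCP is at 0.039. The fingertips stand well short of where the stated geometry puts them. I lift and measure the real tip offset, shut and then open.

Emit:
{"name": "move_arm", "arguments": {"series": [[0,0.0,0.04,0,1],[0,0,0.08,0,1],[0,0,0.1,0,1],[0,0,0.1,0,1]]}}

```text
time: 5.2
tool_pos: [0.5116, 0.2804, 0.1426]
tool_rot: [-0.498, 0.499, -0.501, 0.502]
wrist_force: [-0.4, -0.3, 0.3]
opening: -0.0
```

```bash
python3 - <<'E'
from h import *
s=robot.capture("side"); cv2.imwrite("pics/n1.png",cv2.resize(s[60:240,200:440],None,fx=3,fy=3)[:,:,::-1]); p=robot.state()['tool_pos']; print(p)
for d in (-.02,0,.02,.054): print(d, (proj("side",p+[0,0,d])-[200,60])*3)
E
```

```text
[0.51083614 0.28006589 0.14049316]
-0.02 [[364.44849052 333.98691866]]
0 [[363.85339604 305.18876278]]
0.02 [[363.24851152 275.91684133]]
0.054 [[362.19704617 225.03372207]]
```

View pics/n1.png

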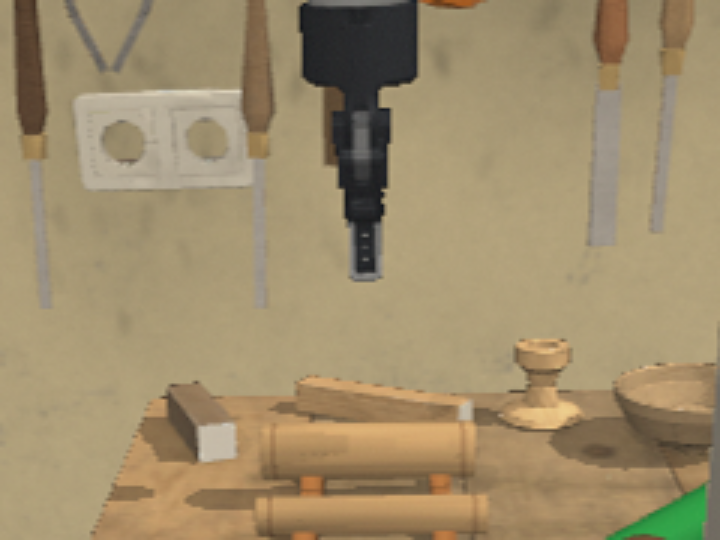

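Emit:
{"name": "move_arm", "arguments": {"series": [[0,0,0,0,-1],[0,0,0,0,-1],[0,0,0,0,-1],[0,0,0,0,-1],[0,0,0,0,-1]]}}

```text
time: 5.75
tool_pos: [0.5103, 0.2798, 0.139]
tool_rot: [0.5, -0.5, 0.5, -0.5]
wrist_force: [0.6, 0.2, -0.5]
opening: 0.846
```

```bash
python3 - <<'E'
from h import *
s=robot.capture("side"); cv2.imwrite("pics/n2.png",cv2.resize(s[60:240,200:440],None,fx=3,fy=3)[:,:,::-1]); p=robot.state()['tool_pos']; print(p,robot.state()['opening'],robot.state()['time'])
for d in (-.02,0,.02,.054): print(d, (proj("side",p+[0,-.05,d])-[200,60])*3)
E
```

```text
[0.51027999 0.27985666 0.13905881] 0.9246448411086305 5.8
-0.02 [[363.02352115 357.26991399]]
0 [[362.38896421 327.34914446]]
0.02 [[361.74348494 296.9133625 ]]
0.054 [[360.62029336 243.95238363]]
```

View pics/n2.png

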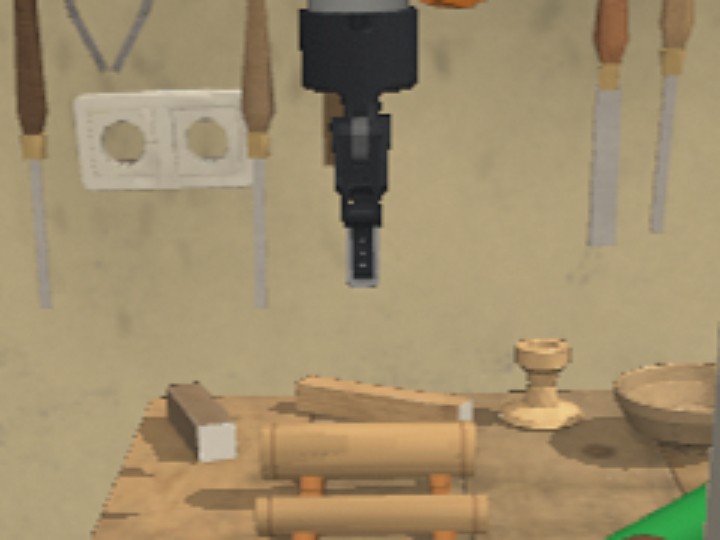

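The real fingertips sit about 35 mm higher than the stated reach gives: shut tips are at reported z +0.0165. So I need reported z ≈ -0.002 to grip at the axis. I shift y by +3 mm and descend again.

Emit:
{"name": "move_arm", "arguments": {"series": [[0,0.003,-0.04,0,-1],[0,0.003,-0.08,0,-1],[0,0.003,-0.11,0,-1],[0,0.003,-0.13,0,-1],[0,0.003,-0.141,0,-1]]}}

```text
time: 6.3
tool_pos: [0.5095, 0.2826, -0.0036]
tool_rot: [0.501, -0.5, 0.5, -0.499]
wrist_force: [0.7, -0.4, 0.4]
opening: 0.999
```

Emit:
{"name": "move_arm", "arguments": {"series": [[0,0,0,0,0],[0,0,0,0,0.5],[0,0,0,0,1],[0,0,0,0,1],[0,0,0,0,1]]}}

```text
time: 6.8
tool_pos: [0.5111, 0.2833, -0.0001]
tool_rot: [-0.499, 0.5, -0.5, 0.501]
wrist_force: [-2.2, 0.4, 7.6]
opening: 0.447
```

Emit:
{"name": "move_arm", "arguments": {"series": [[0,0,0,0,1],[0,0,0,0,1],[0,0,0,0,1]]}}

```text
time: 7.1
tool_pos: [0.5111, 0.2833, -0.0001]
tool_rot: [-0.499, 0.5, -0.5, 0.501]
wrist_force: [-1.4, 0.5, 6.9]
opening: 0.449
```

Emit:
{"name": "move_arm", "arguments": {"series": [[0,0,0.03,0,1],[0,0,0.07,0,1],[0,0,0.11,0,1],[0,0,0.13,0,1],[0,0,0.13,0,1]]}}

```text
time: 7.6
tool_pos: [0.5117, 0.2834, 0.1324]
tool_rot: [-0.498, 0.499, -0.501, 0.502]
wrist_force: [-0.2, 0.4, -1.8]
opening: 0.453
```

```bash
python3 - <<'E'
from h import *
s=robot.capture("side"); cv2.imwrite("pics/g1.png",cv2.resize(s[60:240,200:440],None,fx=3,fy=3)[:,:,::-1]); w=robot.capture("wrist"); cv2.imwrite("pics/g2.png",w[:,:,::-1]);p=robot.state(); print(p['tool_pos'],p['opening'],p['time'],p['wrist_force'],p['ft_torque'])
E
```

```text
[0.51026154 0.28287921 0.12837044] 0.4476016725493279 7.7 [-0.364564   -0.39544669 -2.01637272] [0.01537439 0.02689522 0.02186118]
```

View pics/g1.png

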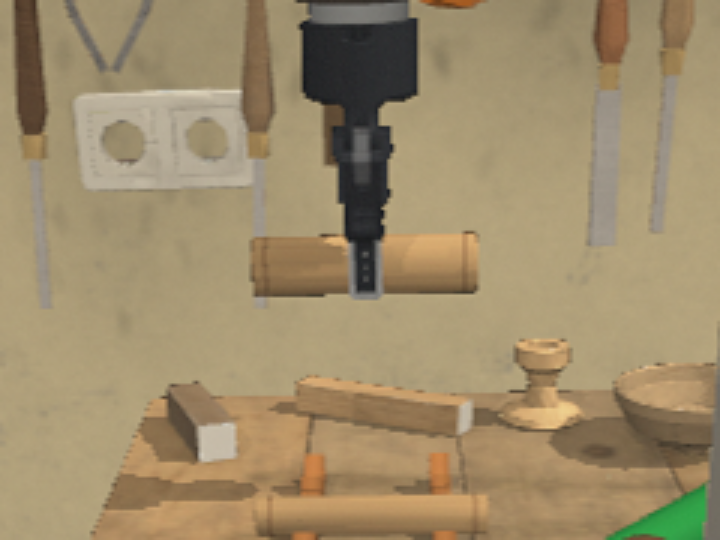

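View pics/g2.png

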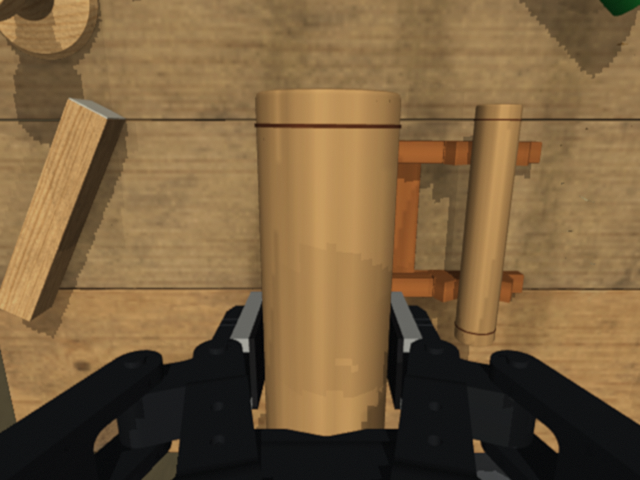

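The spindle is held level, its middle at the fingers. Carrying it over the fixture to 8 mm short of the stop, with a turn of +12.7°.

Emit:
{"name": "move_arm", "arguments": {"series": [[-0.005,-0.045,0,0,1],[-0.01,-0.09,0,0.1,1],[-0.015,-0.135,0,0.2,1],[-0.02,-0.18,0,0.3,1],[-0.025,-0.225,0,0.423,1]]}}

```text
time: 8.2
tool_pos: [0.4841, 0.0563, 0.1269]
tool_rot: [0.553, -0.441, 0.44, -0.552]
wrist_force: [1.1, 0.0, -1.5]
opening: 0.449
```

Emit:
{"name": "move_arm", "arguments": {"series": [[-0.005,-0.045,0,0,1],[-0.01,-0.09,0,0,1],[-0.015,-0.135,0,0,1],[-0.02,-0.18,0,0,1],[-0.021,-0.202,0,0,1]]}}

```text
time: 8.7
tool_pos: [0.463, -0.1469, 0.1269]
tool_rot: [0.552, -0.443, 0.442, -0.551]
wrist_force: [1.0, 0.3, -2.4]
opening: 0.448
```

Emit:
{"name": "move_arm", "arguments": {"series": [[0,0,-0.03,0,1],[0,0,-0.05,0,1],[0,0,-0.06,0,1],[0,0,-0.06,0,1]]}}

```text
time: 9.1
tool_pos: [0.4634, -0.1436, 0.0665]
tool_rot: [0.552, -0.443, 0.44, -0.552]
wrist_force: [0.2, 0.7, -1.7]
opening: 0.448
```

```bash
python3 - <<'E'
from h import *
from scipy.spatial.transform import Rotation as R
s=robot.capture("side"); cv2.imwrite("pics/h1.png",cv2.resize(s[210:380,200:400],None,fx=4,fy=3.5)[:,:,::-1]); P=robot.camera_params("wrist");w=robot.capture("wrist"); cv2.imwrite("pics/h2.png",w[:,:,::-1]);p=robot.state(); print(p['tool_pos'],p['opening'],p['time'],p['wrist_force'])
t=robot.capture("top"); cv2.imwrite("pics/h3.png",cv2.resize(t[190:340,340:490],None,fx=4,fy=4)[:,:,::-1])
M=R.from_quat(p['tool_rot']).as_matrix(); print(np.degrees(np.arctan2(M[1,0],M[0,0])))
E
```

```text
[ 0.46450667 -0.14402125  0.0686082 ] 0.4474830856886114 9.2 [ 0.19676206 -0.55145343 -1.12748141]
-77.27360235305181
```

View pics/h1.png

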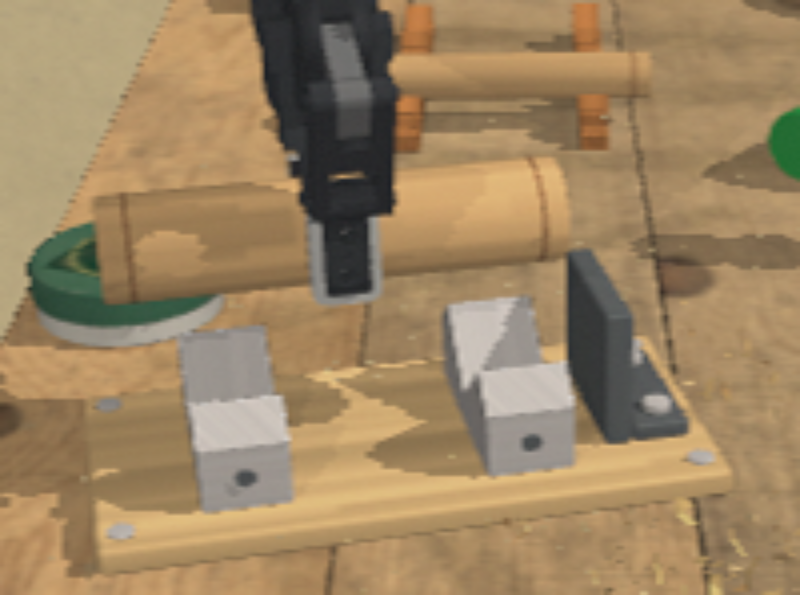

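View pics/h2.png

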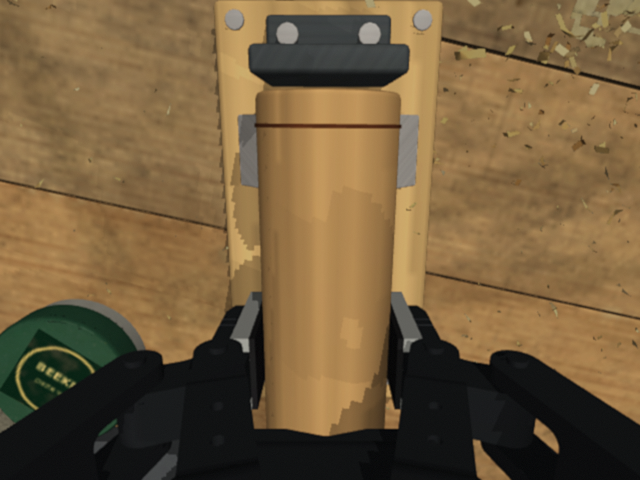

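View pics/h3.png

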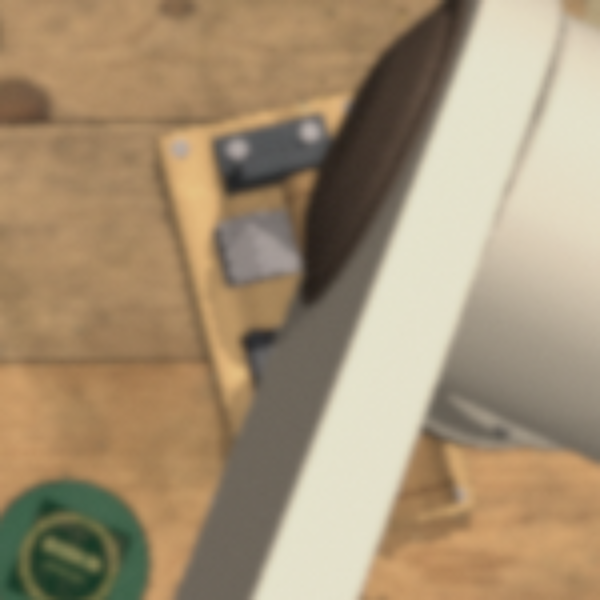

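The wrist view shows the spindle centred (col 328) over the blocks (239–417) and stop (250–408), and parallel to them. I lower it in steps.

Emit:
{"name": "move_arm", "arguments": {"series": [[0,0,-0.025,0,1],[0,0,-0.04,0,1],[0,0,-0.046,0,1],[0,0,-0.048,0,1],[0,0,-0.048,0,1]]}}

```text
time: 9.75
tool_pos: [0.4647, -0.1443, 0.021]
tool_rot: [-0.552, 0.441, -0.442, 0.552]
wrist_force: [-0.2, 0.1, -1.3]
opening: 0.45
```

Emit:
{"name": "move_arm", "arguments": {"series": [[0,0,-0.001,0,1],[0,0,-0.002,0,1],[0,0,-0.003,0,1],[0,0,-0.003,0,1],[0,0,-0.003,0,1]]}}

```text
time: 10.25
tool_pos: [0.4645, -0.1442, 0.0174]
tool_rot: [-0.552, 0.441, -0.442, 0.552]
wrist_force: [1.0, -0.3, -1.0]
opening: 0.453
```

Almost at contact. Now down 1 mm at a time.

Emit:
{"name": "move_arm", "arguments": {"series": [[0,0,-0.001,0,1],[0,0,-0.001,0,1],[0,0,-0.002,0,1],[0,0,-0.002,0,1]]}}

```text
time: 10.65
tool_pos: [0.4646, -0.1445, 0.0169]
tool_rot: [0.552, -0.441, 0.442, -0.552]
wrist_force: [-10.3, 2.1, 29.2]
opening: 0.451
```

```bash
python3 - <<'E'
from h import *
s=robot.capture("side"); cv2.imwrite("pics/i1.png",cv2.resize(s[210:380,200:400],None,fx=4,fy=3.5)[:,:,::-1]); w=robot.capture("wrist"); cv2.imwrite("pics/i2.png",w[:,:,::-1]);p=robot.state(); print(p['tool_pos'],p['opening'],p['time'],p['wrist_force'],p['ft_torque'])
E
```

```text
[ 0.46465674 -0.14449059  0.01692637] 0.4537294898531932 10.75 [-11.13462445   3.04879247  29.34570616] [0.54088611 1.76825382 0.36891655]
```

View pics/i1.png

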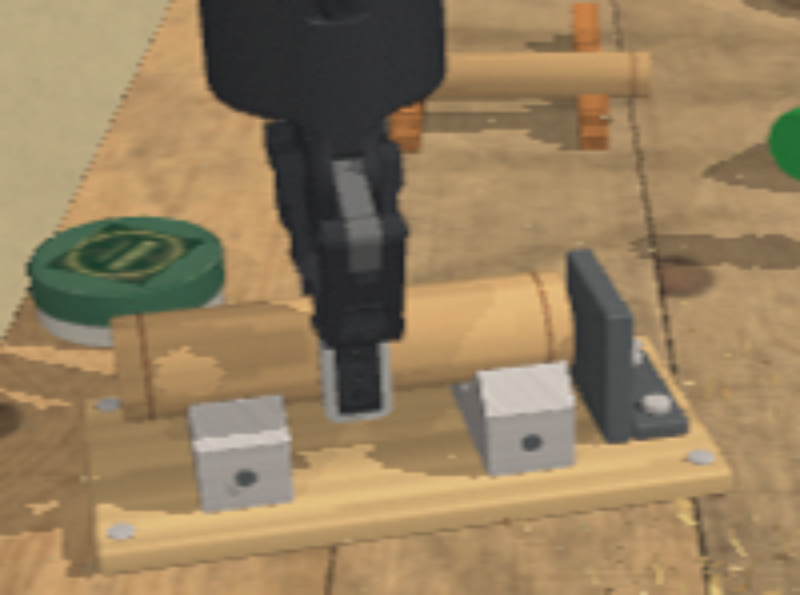

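View pics/i2.png

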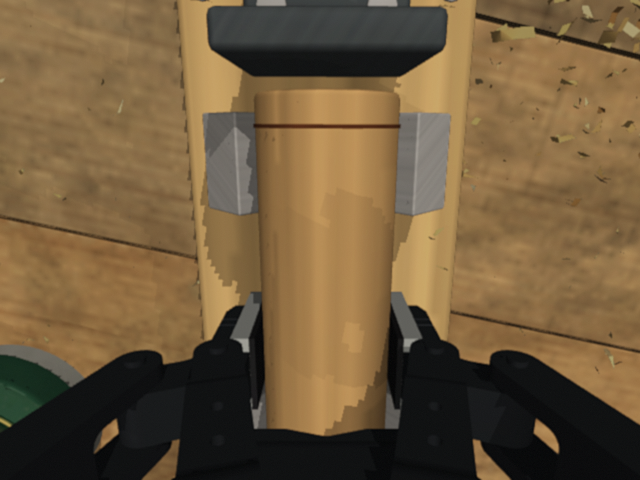

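Contact is at 29 N, with about 7 mm still to the stop. I ease off 1 mm and slide along the V.

Emit:
{"name": "move_arm", "arguments": {"series": [[0,0,0.001,0,1],[0.0015,0.0003,0.001,0,1],[0.003,0.0007,0.001,0,1],[0.004,0.0009,0.001,0,1],[0.004,0.0009,0.001,0,1]]}}

```text
time: 11.25
tool_pos: [0.4673, -0.1438, 0.017]
tool_rot: [0.553, -0.442, 0.441, -0.552]
wrist_force: [-18.9, -4.0, 20.4]
opening: 0.447
```

```bash
python3 - <<'E'
from h import *
w=robot.capture("wrist"); cv2.imwrite("pics/j2.png",cv2.resize(w[60:200,200:460],None,fx=3,fy=3)[:,:,::-1]);p=robot.state(); print(p['tool_pos'],p['opening'],p['time'],p['wrist_force'],p['ft_torque'])
E
```

```text
[ 0.46729162 -0.14383242  0.01696806] 0.4534030522167825 11.3 [-17.64492832  -5.61542681  21.66800479] [-0.65443371  2.75561087  0.44291134]
```

View pics/j2.png

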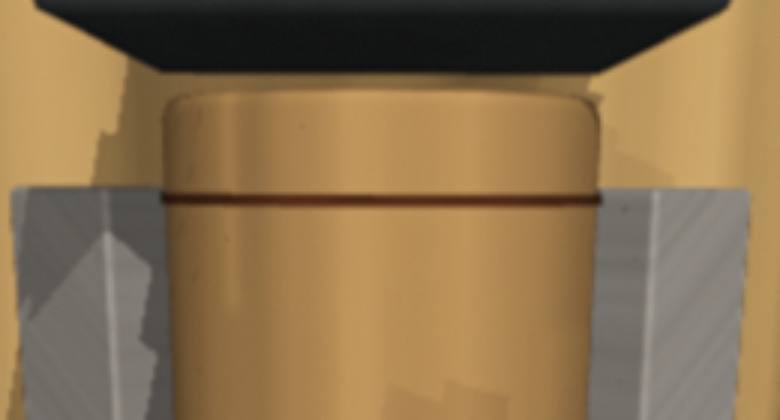

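Emit:
{"name": "move_arm", "arguments": {"series": [[0,0,0.0005,0,1],[0.001,0.0002,0.0005,0,1],[0.002,0.0004,0.0005,0,1],[0.003,0.0006,0.0005,0,1],[0.003,0.0006,0.0005,0,1]]}}

```text
time: 11.8
tool_pos: [0.4709, -0.143, 0.0171]
tool_rot: [0.553, -0.442, 0.441, -0.552]
wrist_force: [-8.5, -2.3, 10.3]
opening: 0.451
```

```bash
python3 - <<'E'
from h import *
w=robot.capture("wrist"); cv2.imwrite("pics/k2.png",cv2.resize(w[60:200,200:460],None,fx=3,fy=3)[:,:,::-1]);p=robot.state(); print(p['tool_pos'],p['opening'],p['time'],p['wrist_force'],p['ft_torque'])
E
```

```text
[ 0.4708425  -0.14301395  0.01708855] 0.44832590424281643 11.85 [-9.14227199 -2.76733713  8.77775547] [-0.45954052  1.31030774  0.33853544]
```

View pics/k2.png

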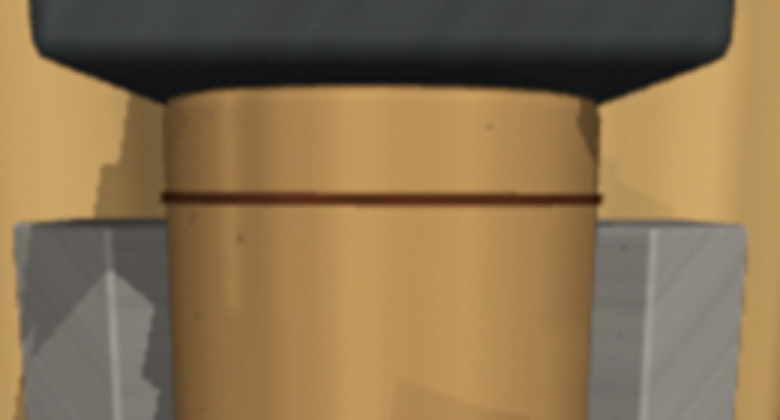

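The stop is close, with perhaps 2–3 mm left. I continue and watch for a stall.

Emit:
{"name": "move_arm", "arguments": {"series": [[0.001,0.0002,0.0003,0,1],[0.001,0.0002,0.0003,0,1],[0.002,0.0004,0.0003,0,1],[0.002,0.0004,0.0003,0,1]]}}

```text
time: 12.25
tool_pos: [0.4726, -0.1425, 0.0172]
tool_rot: [0.553, -0.442, 0.441, -0.552]
wrist_force: [-10.7, -3.4, 9.1]
opening: 0.449
```

Emit:
{"name": "move_arm", "arguments": {"series": [[0.001,0.0002,0,0,1],[0.001,0.0002,0,0,1],[0.001,0.0002,0,0,1]]}}

```text
time: 12.55
tool_pos: [0.4726, -0.1425, 0.0171]
tool_rot: [0.553, -0.442, 0.441, -0.551]
wrist_force: [-20.5, -6.0, 15.2]
opening: 0.447
```

```bash
python3 - <<'E'
from h import *
w=robot.capture("wrist"); cv2.imwrite("pics/l2.png",cv2.resize(w[60:200,200:460],None,fx=3,fy=3)[:,:,::-1]);p=robot.state(); print(p['tool_pos'],p['opening'],p['time'],p['wrist_force'],p['ft_torque'])
s=robot.capture("side"); cv2.imwrite("pics/l1.png",cv2.resize(s[250:340,300:400],None,fx=6,fy=6,interpolation=cv2.INTER_CUBIC)[:,:,::-1])
E
```

```text
[ 0.47261636 -0.14252895  0.01708465] 0.4478406453571938 12.6 [-21.64865239  -6.10537046  15.57930862] [-0.97423006  3.19774204  0.31539638]
```

View pics/l2.png

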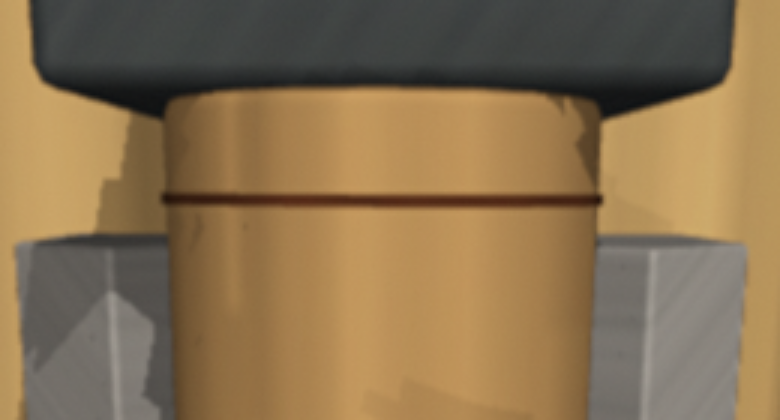

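View pics/l1.png

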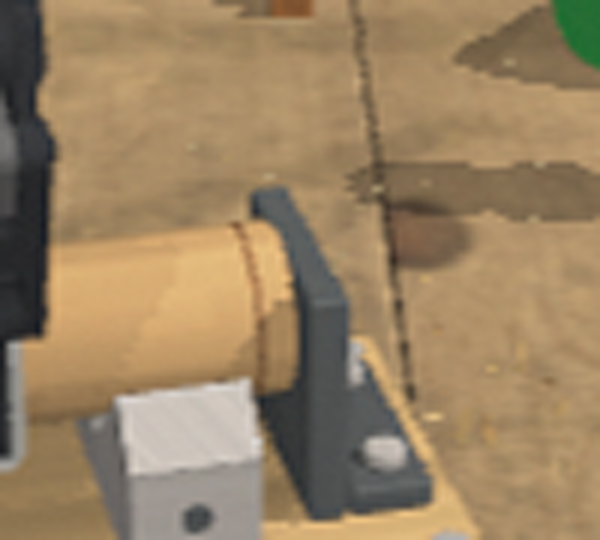

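The TCP stalled at x=0.4726 while the push rose to 22 N. That is above the earlier sliding ratio, so the stop is carrying load. One confirming push follows, with slightly more downforce.

Emit:
{"name": "move_arm", "arguments": {"series": [[0.0005,0.0001,-0.0003,0,1],[0.0005,0.0001,-0.0003,0,1],[0.0005,0.0001,-0.0003,0,1],[0.0005,0.0001,-0.0003,0,1]]}}

```text
time: 13.05
tool_pos: [0.4726, -0.1426, 0.017]
tool_rot: [0.554, -0.443, 0.44, -0.551]
wrist_force: [-27.9, -7.9, 22.5]
opening: 0.446
```

```bash
python3 - <<'E'
from h import *
from scipy.spatial.transform import Rotation as R
for k in range(2):
    robot.capture("side");p=robot.state(); print(p['tool_pos'],p['opening'],p['time'],p['wrist_force'],p['qd'].round(4))
M=R.from_quat(p['tool_rot']).as_matrix(); print(np.degrees(np.arctan2(M[1,0],M[0,0])), M[:,1])
for q in ("thin_spindle","wax_tin","bottle_stopper","thick_spindle","v_fixture"): print(q,[(x['score'],x['position']) for x in robot.place_of("side",q)])
E
```

```text
[ 0.47265888 -0.14255606  0.01701744] 0.45250884601901886 13.1 [-28.69730011  -6.51221954  23.15281196] [-0.002  -0.0003  0.0007 -0.      0.0006  0.0001]
[ 0.47264804 -0.14258425  0.01704483] 0.45316757909992483 13.15 [-28.32832085  -6.91403637  21.82298964] [ 0.0009 -0.0016 -0.001   0.0008  0.0003 -0.0019]
-77.26981906274897 [-4.60267405e-03 -8.89813674e-04 -9.99989012e-01]
thin_spindle [(0.78, [0.5106, 0.1792, 0.0308])]
wax_tin [(0.66, [0.3656, -0.0197, -0.001])]
bottle_stopper [(0.82, [0.6648, 0.024, -0.0045])]
thick_spindle [(0.76, [0.4707, -0.1395, 0.0553]), (0.67, [0.7013, 0.1615, 0.0181]), (0.5, [0.6632, 0.021, -0.0013])]
v_fixture [(0.75, [0.472, -0.1421, 0.0018]), (0.52, [0.4697, -0.1435, 0.0539])]
```

The TCP did not move while the push rose to 29 N, so the end is on the stop. I add a little more downforce, check, and hand in.

Emit:
{"name": "move_arm", "arguments": {"series": [[0,0,-0.0005,0,1],[0,0,-0.0005,0,1],[0,0,-0.0005,0,1],[0,0,-0.0005,0,1]]}}

```text
time: 13.8
tool_pos: [0.4726, -0.1426, 0.0169]
tool_rot: [0.554, -0.443, 0.44, -0.551]
wrist_force: [-31.7, -5.6, 30.4]
opening: 0.446
```

```bash
python3 - <<'E'
from h import *
s=robot.capture("side"); cv2.imwrite("pics/z1.png",cv2.resize(s[210:380,200:400],None,fx=4,fy=3.5)[:,:,::-1]); w=robot.capture("wrist"); cv2.imwrite("pics/z2.png",w[:,:,::-1]);p=robot.state(); print(p['tool_pos'],p['opening'],p['time'],p['wrist_force'])
E
```

```text
[ 0.47267407 -0.14261626  0.01694047] 0.4515277748673979 13.9 [-30.90372418  -5.9390182   30.11811928]
```

View pics/z1.png

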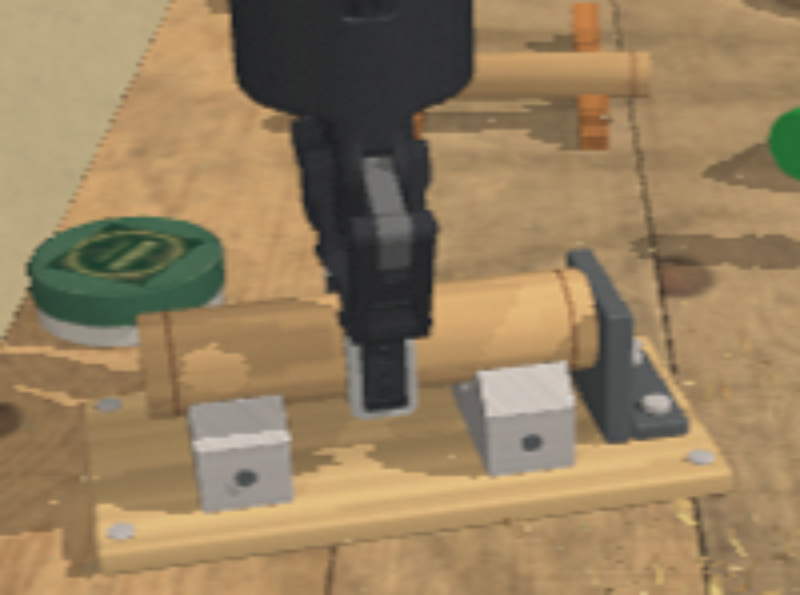

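View pics/z2.png

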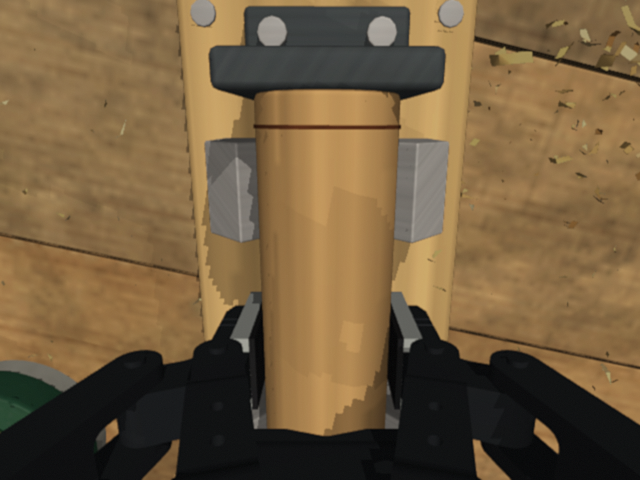

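The spindle lies parallel in the V, centred, its end at the stop (wrist view row ~90), and is pressed with about 30 N. Handing in.

```bash
python3 -c "
from station import robot
print(robot.sign_off())"
```

```text
the job is handed in; nothing more can be done
None
```

The thick spindle is in the V-blocks with its end against the stop, and I handed the job in at about 14 s with the gripper still holding and pressing it. No verdict was reported.

- **Final hold:** The last reading showed about 30 N downward and 31 N towards the stop. In the wrist picture the spindle is centred and parallel in the V.
- **Stop contact:** The tool stalled at x = 0.4726 while the push rose from 11 N to 31 N, and both the wrist and side pictures show the end at the stop. The end looked about 1 mm short in the wrist picture, which I put down to its rounded edge. I did not measure the gap separately.
- **Flank forces:** These cannot be read directly. I inferred that both sides carry load from the downforce and from almost no sideways force.
- **Bystanders:** Position estimates for the thin spindle, tin and bottle stopper agreed with the start to within about 4 mm, which is the estimator's own accuracy.
- **First grasp missed:** The fingers closed over the top of the spindle without disturbing it. The side pictures showed the real fingertips about 35 mm higher than the stated tool position and tip reach imply. I measured the true offset and the second grasp held.

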